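Find the rocking corner of the cone jig and shim it

TASK

The cone jig's plate rocks on one of its four corners. Press down on the plate's corners one after another with the fingertips until you find the one that gives, then press the raised steel shim beside that corner down flat. Leave the other three shims standing, grasp and lift nothing, do not disturb the loose things around, and finish clear of the jig.

Things in the scene. Friction and masses are not known exactly. Their poses are not given: they have to be found in the camera images.
- base: fixed grey base of the jig on the counter, 172 x 320 mm over all; origin under its centre at counter level, x to the far side, y to the left, z up. At each corner it has two grey lugs, 52 mm high, for a shim's hinge, and a grey block 41 mm high under the shim. It carries the plate
- plate: aluminium plate 172 (x) x 200 (y) x 10 mm, its top 44 mm above the counter, on a pivot under its middle (origin there, 34 mm up) and a hidden packer under each corner. A sound corner gives under 1.5 mm at 20 N. One corner, a different one each time and not to be told by eye, has a short packer: it sinks about 5.5 mm (5 N takes it all the way) and springs back
- clamp: small hold-down clamp with a red handle, 98 x 100 mm, screwed on the middle of the plate and not to be used; it reaches to about 90 mm above the counter; origin at its underside
- corner_far_left (a point): place to press on the plate's top face at its far left corner, 28 mm in from the plate's far or near edge and 20 mm in from its left or right edge (at rest at x +58, y +80, z 44 mm in the base's frame); moves with the plate
- corner_far_right (a point): place to press on the plate's top face at its far right corner, 28 mm in from the plate's far or near edge and 20 mm in from its left or right edge (at rest at x +58, y -80, z 44 mm in the base's frame); moves with the plate
- corner_near_left (a point): place to press on the plate's top face at its near left corner, 28 mm in from the plate's far or near edge and 20 mm in from its left or right edge (at rest at x -58, y +80, z 44 mm in the base's frame); moves with the plate
- corner_near_right (a point): place to press on the plate's top face at its near right corner, 28 mm in from the plate's far or near edge and 20 mm in from its left or right edge (at rest at x -58, y -80, z 44 mm in the base's frame); moves with the plate
- pad_far_left (a point): grooved spot to press on top of the far left shim: a plain steel tongue beside that corner, 22 mm wide, 50 mm long, 4 mm thick, hinged at x +64, y +111, z 46 mm in the base's frame and pointing outward (+y). The spot is 36 mm out from the hinge, about 65 mm above the counter while the shim stands (28 degrees up), at x +64, y +147, z 48 mm once flat
- pad_far_right (a point): grooved spot to press on top of the far right shim: a plain steel tongue beside that corner, 22 mm wide, 50 mm long, 4 mm thick, hinged at x +64, y -111, z 46 mm in the base's frame and pointing outward (-y). The spot is 36 mm out from the hinge, about 65 mm above the counter while the shim stands (28 degrees up), at x +64, y -147, z 48 mm once flat
- pad_near_left (a point): grooved spot to press on top of the near left shim: a plain steel tongue beside that corner, 22 mm wide, 50 mm long, 4 mm thick, hinged at x -64, y +111, z 46 mm in the base's frame and pointing outward (+y). The spot is 36 mm out from the hinge, about 65 mm above the counter while the shim stands (28 degrees up), at x -64, y +147, z 48 mm once flat
- pad_near_right (a point): grooved spot to press on top of the near right shim: a plain steel tongue beside that corner, 22 mm wide, 50 mm long, 4 mm thick, hinged at x -64, y -111, z 46 mm in the base's frame and pointing outward (-y). The spot is 36 mm out from the hinge, about 65 mm above the counter while the shim stands (28 degrees up), at x -64, y -147, z 48 mm once flat
- shim_far_left (a joint): angle of the far left shim: 0 to 0.04 as found (standing up), 0.5 = flat (level, its end stop). It stays where it is left; pressing it down at its spot takes about 6 N. Its toe goes under the plate: only at the corner with the gap can it be pressed flat, at a sound corner it jams at 0.2 to 0.35
- shim_far_right (a joint): angle of the far right shim: 0 to 0.04 as found (standing up), 0.5 = flat (level, its end stop). It stays where it is left; pressing it down at its spot takes about 6 N. Its toe goes under the plate: only at the corner with the gap can it be pressed flat, at a sound corner it jams at 0.2 to 0.35
- shim_near_left (a joint): angle of the near left shim: 0 to 0.04 as found (standing up), 0.5 = flat (level, its end stop). It stays where it is left; pressing it down at its spot takes about 6 N. Its toe goes under the plate: only at the corner with the gap can it be pressed flat, at a sound corner it jams at 0.2 to 0.35
- shim_near_right (a joint): angle of the near right shim: 0 to 0.04 as found (standing up), 0.5 = flat (level, its end stop). It stays where it is left; pressing it down at its spot takes about 6 N. Its toe goes under the plate: only at the corner with the gap can it be pressed flat, at a sound corner it jams at 0.2 to 0.35
- ring: white knurled plastic ring 46 mm wide, 20 mm high, loose, beyond the jig; bystander; origin at its underside
- cone: metal sampler cone 48 mm wide, 17 mm high, loose, beyond the jig; bystander; origin at its underside
- beaker: small glass beaker 56 mm wide, 70 mm high, loose, right of the jig; bystander; origin at its underside
- bottle: white bottle with black cap 54 mm wide, 105 mm high, loose, right of the jig; bystander; origin at its underside

How it is judged (in metres and radians):
On the way, in this order (a step that is already met when the one before it is completed fails the run):
1. the rocking corner has been pressed down by at least 3.8 mm, with the fingers over that corner (((height (world z) of corner_far_left below 0.0402 m and horizontal distance between the grasp point and corner_far_left below 0.05 m) or (height (world z) of corner_far_right below 0.0402 m and horizontal distance between the grasp point and corner_far_right below 0.05 m) or (height (world z) of corner_near_left below 0.0402 m and horizontal distance between the grasp point and corner_near_left below 0.05 m) or (height (world z) of corner_near_right below 0.0402 m and horizontal distance between the grasp point and corner_near_right below 0.05 m))), for 0.06 s.
2. then the shim of the corner with the gap is flat (beyond 0.44 rad) (value of joint any of shim_far_left, shim_far_right, shim_near_left, shim_near_right above 0.44 rad), for 0.2 s.
At the end, for the whole second after the job is handed in: exactly one shim, that of the corner that rocked, is flat (beyond 0.44 rad of 0.5), the other three still stand (below 0.1 rad), and the plate is back level (every corner within 1.8 mm of its rest height) (((value of joint shim_far_left above 0.44 rad and value of joint each of shim_far_right, shim_near_left, shim_near_right below 0.1 rad) or (value of joint shim_far_right above 0.44 rad and value of joint each of shim_far_left, shim_near_left, shim_near_right below 0.1 rad) or (value of joint shim_near_left above 0.44 rad and value of joint each of shim_far_left, shim_far_right, shim_near_right below 0.1 rad) or (value of joint shim_near_right above 0.44 rad and value of joint each of shim_far_left, shim_far_right, shim_near_left below 0.1 rad)) and height (world z) of each of corner_far_left, corner_far_right, corner_near_left, corner_near_right above 0.0422 m); the robot touches nothing.
It fails at once if the plastic ring is moved more than 25 mm or lifted (distance of ring from where it was at the start of the episode above 0.025 m).
It fails at once if the sampler cone is moved more than 25 mm or lifted (distance of cone from where it was at the start of the episode above 0.025 m).
It fails at once if the beaker is moved more than 25 mm or lifted (distance of beaker from where it was at the start of the episode above 0.025 m).
It fails at once if the bottle is moved more than 25 mm or lifted (distance of bottle from where it was at the start of the episode above 0.025 m).
It also fails if it takes over 61 s, if anything falls off the work surface, if the arm or the gripper's body presses on something with over 40 N, if the wrist force passes 120 N, or if a joint passes its speed limit or range.

ROBOT

A 6-joint arm with a two-finger parallel gripper is mounted at the origin on a cart in front of the work surface, level with it; the furniture and walls round the work are solid. World frame = base frame: x ahead of the robot, y to its left, z up, the work surface at z = 0. Lengths are in mm, angles in degrees, forces in N, time in s.
With the tool pointing down it reaches from about 250 to 850 mm from the base axis. Payload 12.5 kg.
Tool frame: the origin (TCP) lies on the front face of the gripper's body, between the roots of the fingers; the fingertips stand 84 mm ahead of it and the grasp point (between the pads) lies 65 mm ahead of it; z points along the fingers, y is the line along which they close (so a half turn about z gives the same grasp; the last joint's range is limited). The gripper opens to 93 mm and grips with 3 to 60 N. Pads are 15 mm wide; open, the fingers measure 128 mm over their backs; the gripper's body (75 mm by 188 mm) begins 65 mm behind the grasp point.
Start: joints at [59.897, 20.094, 94.641, -0, 65.266, -4.847], TCP at [234.633, 497.426, 302.733] pointing down, gripper open.
Joint ranges: [-157.81, 157.81], [-45, 120.19], [0.68, 151.7], [-89.99, 269.99], [4.06, 180], [-164.3, 164.3]. Speed limits (degrees/s): [127.2, 127.2, 159.86, 180, 180, 180].

INTERFACE

Orientations are given as a 3x3 rotation matrix whose columns are the frame's x, y, z axes.
In Python, from bench import bot gives the robot as it stands.
- The arm moves only by the tool servo_tool, never from a script. Its argument "targets" is a list of rows, each an object of numbers: "grip": the finger opening in cm, from 0 to 9.3; "tx", "ty", "tz": the shift along the world's x, y, z in cm; "yaw": the turn about the world's z in rad. A call has 1 to 12 rows; each row is the pose to reach, as a shift and turn from the pose commanded when the call began; what a row does not reach only later rows make up. A row lasts 1/10 s, in which the tool goes at most 50 mm and 8.59 degrees, less where a joint would pass 70% of its speed; a pose out of reach is approached as far as the arm can. A call with a gripper value outside its range is refused whole. The fingers move at their own pace and stop on an object; "squeeze" is the grip in N (left out, the last holds). Time passes only in rows, so rows that repeat a pose let the fingers close. It gives the time, the measured TCP pose, the force, the opening and the grip force at its end, in the units of the state.
- bot.read_state(): the state, without advancing time (a new reading comes with each control period).
- bot.get_image(name): name is "scene" or "top" or "wrist"; returns a dict with "image" (480x640x3 uint8, red, green, blue), "range_z" (480x640 float32, mm along the optical axis (not along the pixel's ray), 0 where there is no reading), "fovy" (degrees; the focal length in pixels is half the picture's height over the tangent of half this angle, whatever the lens; pixels are square), "cx", "cy" (the principal point, pixels), "rvec" (rotation vector, rad) and "tvec" (3), from world to camera coordinates, as OpenCV has them. Camera axes: x right, y down, z forward; pixel columns grow to the right and rows downward; lengths in mm; the calibration is good to about 2 mm. A picture is of the moment at which its call begins.
- bot.finish_job(): hands the job in; it is judged then, once.
Trained networks look in the newest picture that a camera, given by its name, has taken for a name from the list of things; names that differ only in an ending like _2 or _b are one class to them, and where a whole thing is asked for, a point or a joint stands for the part that bears it (a point fixed in the world has none). Each returns a list of dicts, best first, with "p" (0 to 1); they miss things now and then, are a little off and sometimes report something else, mostly with a low value. They report only what shows in the picture. A call takes as long as a camera call.
- bot.spot_in(camera, name): "at" ([column, row] in pixels, amid what is visible of it).
- bot.landmark_of(camera, name): "at" ([column, row] in pixels: a listed point, or the origin of a listed thing).
The state is a dict: "time_s": time; "joint_positions": joint angles; "qd": joint speeds; "tau": joint torques, N m; "eef_pos": TCP position; "eef_rot": TCP orientation; "wrist_force": force on the tool from outside, world axes, zero at the start; "ft_torque": the same for the moment, N m; "width": finger opening in mm; "finger_force": force on a finger pad.
Only numpy, scipy, OpenCV 4.12 (cv2) and the standard library are available. Lean on these libraries where they do the work, as an engineer would, in place of code of your own. Each camera call takes 0.05 s, during which the arm holds its last target. There are 200 camera calls.

## Working session

There is one attempt and no reset: what is moved stays moved. The work goes in short steps, Python scripts to look and compute and a tool call to move; the robot and the scene stay as the last step left them, time stands still between calls to the robot, and variables do not carry over. Pictures are saved under pics/ and viewed, at most 10 in all, crops included, and the job is handed in when it is done.

Besides the shell and the picture viewer there is one more tool, called by a JSON object that holds its "op" and its "data", one argument or row to a line. servo_tool: Moves the arm, as the interface text tells. Its arguments: {"type":"object","properties":{"targets":{"type":"array","items":{"type":"object","properties":{"grip":{"type":"number"},"tx":{"type":"number"},"ty":{"type":"number"},"tz":{"type":"number"},"yaw":{"type":"number"}}}},"squeeze":{"type":"number"}},"required":["targets"]}

```bash
mkdir -p pics
cat > h.py <<'E'
import numpy as np, cv2
from bench import bot
def cam(n):
    d=bot.get_image(n); d['f']=240/np.tan(np.radians(d['fovy'])/2); d['R']=cv2.Rodrigues(np.array(d['rvec'],float))[0]; d['t']=np.array(d['tvec'],float).ravel(); return d
def onplane(d,at,z):
    r=d['R'].T@np.array([(at[0]-d['cx'])/d['f'],(at[1]-d['cy'])/d['f'],1]); c=-d['R'].T@d['t']
    return c+r*(z-c[2])/r[2]
def save(d,n): cv2.imwrite('pics/'+n+'.png',d['image'][:,:,::-1])
E
python3 - <<'E'
from h import *
Z={'base':0,'plate':34,'corner_far_left':44,'corner_far_right':44,'corner_near_left':44,'corner_near_right':44,'pad_far_left':65,'pad_far_right':65,'pad_near_left':65,'pad_near_right':65,'beaker':0,'bottle':0,'ring':0,'cone':0,'clamp':44}
for c in ['top','scene']:
    d=cam(c); save(d,c); print(c,-d['R'].T@d['t'])
    for n,z in Z.items():
        for r in bot.landmark_of(c,n)[:1]: print(n,round(r['p'],2),np.round(r['at']),np.round(onplane(d,r['at'],z),0))
s=bot.read_state(); print(s['eef_pos'],s['eef_rot'],s['time_s'],s['wrist_force'])
E
```

```text
top [ 575.95732414 -128.28667072  930.54799114]
base 0.91 [297. 283.] [537. -48.   0.]
plate 0.59 [293. 283.] [539. -44.  34.]
corner_far_left 0.94 [256. 248.] [608.  26.  44.]
corner_far_right 0.65 [336. 260.] [ 583. -129.   44.]
corner_near_left 0.67 [249. 308.] [493.  40.  44.]
corner_near_right 0.87 [329. 325.] [ 460. -114.   44.]
pad_far_left 0.86 [225. 240.] [625.  83.  65.]
pad_near_left 0.86 [214. 303.] [503. 104.  65.]
pad_near_right 0.54 [361. 331.] [ 451. -174.   65.]
beaker 0.96 [463. 273.] [ 555. -385.    0.]
bottle 0.76 [466. 225.] [ 653. -393.    0.]
ring 0.68 [216. 175.] [762. 118.   0.]
cone 0.71 [282. 155.] [802. -19.   0.]
clamp 0.65 [295. 276.] [553. -48.  44.]
scene [ 269.995984   -757.86905763  797.47674303]
base 0.62 [279. 258.] [537. -49.  -0.]
plate 0.74 [280. 249.] [540. -55.  34.]
corner_far_left 0.94 [291. 217.] [610.  31.  44.]
corner_far_right 0.67 [311. 262.] [ 583. -137.   44.]
corner_near_left 0.86 [250. 227.] [500.  44.  44.]
corner_near_right 0.9 [263. 272.] [ 472. -113.   44.]
pad_far_left 0.57 [286. 195.] [627.  93.  65.]
pad_far_right 0.56 [321. 276.] [ 573. -203.   65.]
pad_near_left 0.64 [240. 209.] [499.  98.  65.]
pad_near_right 0.6 [269. 290.] [ 457. -184.   65.]
beaker 0.7 [357. 360.] [ 559. -385.   -0.]
bottle 0.7 [402. 345.] [ 658. -401.    0.]
ring 0.74 [326. 196.] [759. 112.   0.]
cone 0.53 [361. 220.] [795. -26.   0.]
clamp 0.8 [284. 244.] [552. -51.  44.]
[234.63808378 497.42244746 302.72805674] [[-9.04404442e-01  4.26676230e-01 -1.15775484e-05]
 [ 4.26676230e-01  9.04404442e-01 -2.15092223e-05]
 [ 1.29331232e-06 -2.43929009e-05 -1.00000000e+00]] 1.6 [-0.37276835 -0.61824935  0.02368802]
```

```bash
cat > fit.py <<'E'
from h import *
P={'base':(0,0,0),'plate':(0,0,34)}
for a,sx in(('far',1),('near',-1)):
    for b,sy in(('left',1),('right',-1)):
        P[f'corner_{a}_{b}']=(58*sx,80*sy,44); P[f'pad_{a}_{b}']=(64*sx,143*sy,65)
def fit(cams,tag=''):
    A=[];B=[];N=[]
    for c in cams:
        d=cam(c); save(d,c+tag)
        for n,p in P.items():
            for r in bot.landmark_of(c,n)[:1]:
                if r['p']>.4: A.append(p[:2]);B.append(onplane(d,r['at'],p[2])[:2]);N.append(c+' '+n)
    A=np.array(A,float);B=np.array(B)
    w=np.ones(len(A))
    for _ in range(10):
        a=A-np.average(A,0,w);b=B-np.average(B,0,w)
        th=np.arctan2((w*(a[:,0]*b[:,1]-a[:,1]*b[:,0])).sum(),(w*(a*b).sum(1)).sum())
        R=np.array([[np.cos(th),-np.sin(th)],[np.sin(th),np.cos(th)]])
        t=np.average(B-A@R.T,0,w); e=np.linalg.norm(B-A@R.T-t,axis=1); w=1/(3+e)**2
    for n,x in zip(N,e): print(n,round(x,1))
    print('yaw',np.degrees(th),'t',t)
    for n,p in P.items(): print(n,np.round(R@p[:2]+t,1))
    return th,t
E
python3 -c "
from fit import *
fit(['top','scene'],'2')"
```

```text
top base 2.8
top plate 6.8
top corner_far_left 11.6
top pad_far_left 1.6
top corner_far_right 6.5
top pad_far_right 2.7
top corner_near_left 161.1
top pad_near_left 2.3
top corner_near_right 5.4
top pad_near_right 3.9
scene base 3.4
scene plate 1.0
scene corner_far_left 0.5
scene pad_far_left 7.3
scene corner_far_right 15.0
scene pad_far_right 4.9
scene corner_near_left 3.4
scene pad_near_left 0.9
scene corner_near_right 4.6
scene pad_near_right 2.1
yaw -10.431290252872813 t [540.49154119 -47.94142348]
base [540.5 -47.9]
plate [540.5 -47.9]
corner_far_left [612.   20.2]
pad_far_left [629.3  81.1]
corner_far_right [ 583.  -137.1]
pad_far_right [ 577.5 -200.2]
corner_near_left [497.9  41.2]
pad_near_left [503.4 104.3]
corner_near_right [ 469.  -116.1]
pad_near_right [ 451.7 -177. ]
```

View pics/top.png

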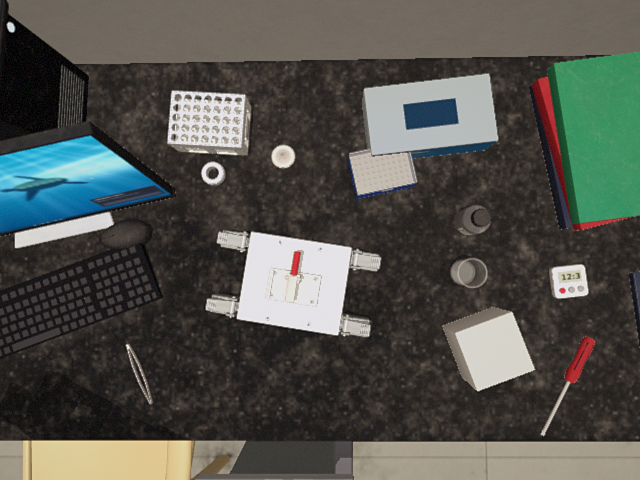

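{"op": "servo_tool", "data": {
  "targets": [
    {"tx": 3,"ty": -4,"tz": 0,"yaw": -0.14,"grip": 0},
    {"tx": 5,"ty": -9,"yaw": -0.28,"grip": 0},
    {"tx": 7.5,"ty": -13,"yaw": -0.42,"grip": 0},
    {"tx": 10,"ty": -17,"yaw": -0.56,"grip": 0},
    {"tx": 12,"ty": -21,"yaw": -0.7,"grip": 0},
    {"tx": 14.5,"ty": -25,"yaw": -0.84,"grip": 0},
    {"tx": 17,"ty": -29.5,"yaw": -0.98,"grip": 0},
    {"tx": 19.5,"ty": -34,"yaw": -1.12,"grip": 0},
    {"tx": 22,"ty": -38,"yaw": -1.26,"grip": 0},
    {"tx": 24,"ty": -42,"yaw": -1.31,"grip": 0},
    {"tx": 26.3,"ty": -45.6,"yaw": -1.31,"grip": 0},
    {"tx": 26.3,"ty": -45.6,"yaw": -1.31,"grip": 0}
  ]
}}

```text
invalid input at $.targets[1]: expected keys grip, tx, ty, tz, yaw
```

{"op": "servo_tool", "data": {
  "targets": [
    {"tx": 3,"ty": -4,"tz": 0,"yaw": -0.14,"grip": 0},
    {"tx": 5,"ty": -9,"tz": 0,"yaw": -0.28,"grip": 0},
    {"tx": 7.5,"ty": -13,"tz": 0,"yaw": -0.42,"grip": 0},
    {"tx": 10,"ty": -17,"tz": 0,"yaw": -0.56,"grip": 0},
    {"tx": 12,"ty": -21,"tz": 0,"yaw": -0.7,"grip": 0},
    {"tx": 14.5,"ty": -25,"tz": 0,"yaw": -0.84,"grip": 0},
    {"tx": 17,"ty": -29.5,"tz": 0,"yaw": -0.98,"grip": 0},
    {"tx": 19.5,"ty": -34,"tz": 0,"yaw": -1.12,"grip": 0},
    {"tx": 22,"ty": -38,"tz": 0,"yaw": -1.26,"grip": 0},
    {"tx": 24,"ty": -42,"tz": 0,"yaw": -1.31,"grip": 0},
    {"tx": 26.3,"ty": -45.6,"tz": 0,"yaw": -1.31,"grip": 0},
    {"tx": 26.3,"ty": -45.6,"tz": 0,"yaw": -1.31,"grip": 0}
  ]
}}

```text
time_s: 3.9
eef_pos: [499.5, 37.9, 302.7]
eef_rot: [[0.183, 0.983, 0.001], [0.983, -0.183, -0.001], [-0.0, 0.001, -1.0]]
wrist_force: [-0.5, -0.4, -0.5]
width: 2.3
finger_force: 0.0
```

```bash
python3 -c "
from fit import *
fit(['wrist'],'3')
s=bot.read_state();print(s['eef_pos'],s['eef_rot'],s['time_s'],s['wrist_force'],s['width'])"
```

```text
wrist base 0.3
wrist plate 4.1
wrist corner_far_left 0.7
wrist pad_far_left 2.8
wrist corner_near_left 0.3
wrist pad_near_left 6.7
wrist corner_near_right 2.3
wrist pad_near_right 1.3
yaw -9.483010774807624 t [541.60179809 -46.19100134]
base [541.6 -46.2]
plate [541.6 -46.2]
corner_far_left [612.   23.2]
pad_far_left [628.3  84.3]
corner_far_right [ 585.6 -134.7]
pad_far_right [ 581.2 -197.8]
corner_near_left [497.6  42.3]
pad_near_left [502.  105.4]
corner_near_right [ 471.2 -115.5]
pad_near_right [ 454.9 -176.7]
[497.49716767  41.88498379 302.81921213] [[ 1.78209971e-01  9.83992477e-01  1.03210341e-04]
 [ 9.83992482e-01 -1.78209973e-01  1.55839467e-05]
 [ 3.37275985e-05  9.87809852e-05 -9.99999995e-01]] 4.45 [-1.21461712 -0.54488483 -0.06683452] 0.09872931071116842
```

View pics/wrist3.png

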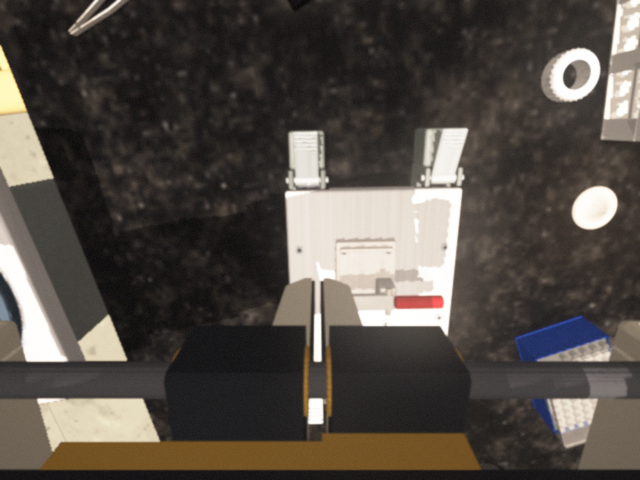

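{"op": "servo_tool", "data": {
  "targets": [
    {"tx": 0,"ty": 0,"tz": -5,"yaw": 0,"grip": 0},
    {"tx": 0,"ty": 0,"tz": -10,"yaw": 0,"grip": 0},
    {"tx": 0,"ty": 0,"tz": -14.5,"yaw": 0,"grip": 0},
    {"tx": 0,"ty": 0,"tz": -17,"yaw": 0,"grip": 0},
    {"tx": 0,"ty": 0,"tz": -17.3,"yaw": 0,"grip": 0},
    {"tx": 0,"ty": 0,"tz": -17.5,"yaw": 0,"grip": 0},
    {"tx": 0,"ty": 0,"tz": -17.7,"yaw": 0,"grip": 0},
    {"tx": 0,"ty": 0,"tz": -17.7,"yaw": 0,"grip": 0},
    {"tx": 0,"ty": 0,"tz": -17.7,"yaw": 0,"grip": 0}
  ]
}}

```text
time_s: 5.35
eef_pos: [498.2, 41.4, 126.8]
eef_rot: [[0.179, 0.984, 0.002], [0.984, -0.179, -0.0], [0.0, 0.002, -1.0]]
wrist_force: [0.5, -0.4, 0.5]
width: 0.6
finger_force: 0.6
```

{"op": "servo_tool", "data": {
  "targets": [
    {"tx": 0,"ty": 0,"tz": -0.15,"yaw": 0,"grip": 0},
    {"tx": 0,"ty": 0,"tz": -0.3,"yaw": 0,"grip": 0},
    {"tx": 0,"ty": 0,"tz": -0.3,"yaw": 0,"grip": 0},
    {"tx": 0,"ty": 0,"tz": -0.3,"yaw": 0,"grip": 0}
  ]
}}

```text
time_s: 5.75
eef_pos: [498.0, 41.5, 123.0]
eef_rot: [[0.179, 0.984, 0.001], [0.984, -0.179, 0.0], [0.0, 0.001, -1.0]]
wrist_force: [-0.4, 2.0, 4.6]
width: 0.4
finger_force: 2.7
```

{"op": "servo_tool", "data": {
  "targets": [
    {"tx": 0,"ty": 0,"tz": -0.15,"yaw": 0,"grip": 0},
    {"tx": 0,"ty": 0,"tz": -0.25,"yaw": 0,"grip": 0},
    {"tx": 0,"ty": 0,"tz": -0.25,"yaw": 0,"grip": 0},
    {"tx": 0,"ty": 0,"tz": -0.25,"yaw": 0,"grip": 0}
  ]
}}

```text
time_s: 6.15
eef_pos: [498.2, 41.6, 122.3]
eef_rot: [[0.179, 0.984, 0.002], [0.984, -0.179, 0.0], [0.0, 0.001, -1.0]]
wrist_force: [-8.5, 2.3, 33.7]
width: 0.6
finger_force: 17.2
```

{"op": "servo_tool", "data": {
  "targets": [
    {"tx": 0,"ty": 0,"tz": 2.5,"yaw": 0,"grip": 0},
    {"tx": 0,"ty": 0,"tz": 4,"yaw": 0,"grip": 0},
    {"tx": 4,"ty": -0.6,"tz": 4,"yaw": 0,"grip": 0},
    {"tx": 8,"ty": -1.2,"tz": 4,"yaw": 0,"grip": 0},
    {"tx": 11.4,"ty": -1.8,"tz": 4,"yaw": 0,"grip": 0},
    {"tx": 11.4,"ty": -1.8,"tz": 2,"yaw": 0,"grip": 0},
    {"tx": 11.4,"ty": -1.8,"tz": 1,"yaw": 0,"grip": 0},
    {"tx": 11.4,"ty": -1.8,"tz": 0.8,"yaw": 0,"grip": 0},
    {"tx": 11.4,"ty": -1.8,"tz": 0.6,"yaw": 0,"grip": 0},
    {"tx": 11.4,"ty": -1.8,"tz": 0.6,"yaw": 0,"grip": 0},
    {"tx": 11.4,"ty": -1.8,"tz": 0.6,"yaw": 0,"grip": 0}
  ]
}}

```text
time_s: 7.25
eef_pos: [611.2, 23.3, 127.7]
eef_rot: [[0.179, 0.984, -0.0], [0.984, -0.179, -0.001], [-0.001, 0.0, -1.0]]
wrist_force: [-6.0, -2.9, 17.2]
width: 0.4
finger_force: 8.5
```

{"op": "servo_tool", "data": {
  "targets": [
    {"tx": 0,"ty": 0,"tz": 3,"yaw": 0,"grip": 0},
    {"tx": 0,"ty": 0,"tz": 6,"yaw": 0,"grip": 0},
    {"tx": -3.5,"ty": 2.8,"tz": 6,"yaw": 0,"grip": 0},
    {"tx": -7,"ty": 5.6,"tz": 6,"yaw": 0,"grip": 0},
    {"tx": -10.9,"ty": 8.4,"tz": 6,"yaw": 0,"grip": 0},
    {"tx": -10.9,"ty": 8.4,"tz": 6,"yaw": 0,"grip": 0},
    {"tx": -10.9,"ty": 8.4,"tz": 5,"yaw": 0,"grip": 0},
    {"tx": -10.9,"ty": 8.4,"tz": 4,"yaw": 0,"grip": 0}
  ]
}}

```text
time_s: 8.05
eef_pos: [503.2, 107.1, 165.6]
eef_rot: [[0.179, 0.984, 0.001], [0.984, -0.179, -0.0], [0.0, 0.001, -1.0]]
wrist_force: [0.0, 0.9, 0.2]
width: 0.5
finger_force: 0.0
```

```bash
python3 -c "
from h import *
for c in ['scene','top']:
    d=cam(c); x,y=(245,215) if c=='scene' else (222,304)
    cv2.imwrite('pics/'+c+'4.png',cv2.resize(d['image'][y-60:y+60,x-80:x+80,::-1],None,fx=5,fy=5,interpolation=cv2.INTER_CUBIC))
"
```

```text
(no output)
```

View pics/scene4.png

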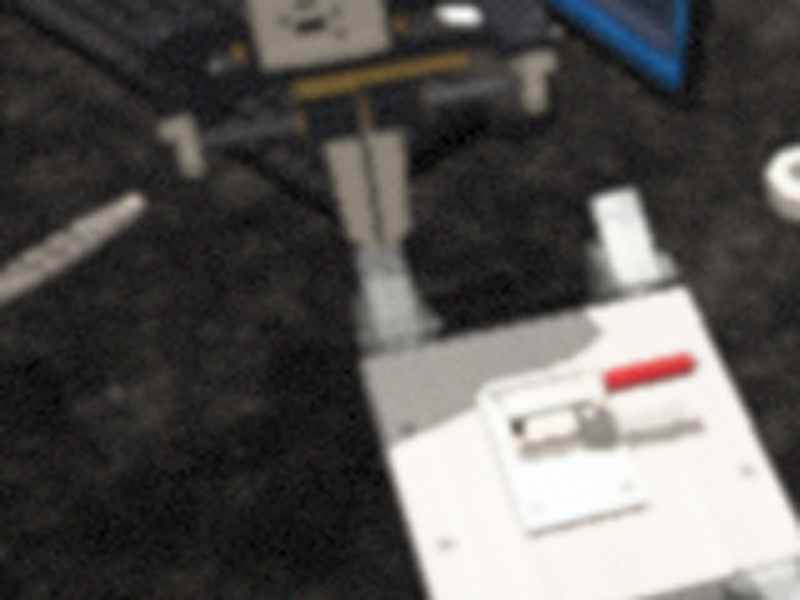

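The closed fingertips, around (378,240) in the crop, hover over the outer half of the near left shim (395,290). The far left shim at (630,240) still stands. The lateral position is right, so I press down.

{"op": "servo_tool", "data": {
  "targets": [
    {"tx": 0,"ty": 0,"tz": -1,"yaw": 0,"grip": 0},
    {"tx": 0,"ty": 0,"tz": -1.7,"yaw": 0,"grip": 0},
    {"tx": 0,"ty": 0,"tz": -2.2,"yaw": 0,"grip": 0},
    {"tx": 0,"ty": 0,"tz": -2.7,"yaw": 0,"grip": 0},
    {"tx": 0,"ty": 0,"tz": -3.1,"yaw": 0,"grip": 0},
    {"tx": 0,"ty": 0,"tz": -3.4,"yaw": 0,"grip": 0},
    {"tx": 0,"ty": 0,"tz": -3.4,"yaw": 0,"grip": 0},
    {"tx": 0,"ty": 0,"tz": -3.4,"yaw": 0,"grip": 0}
  ]
}}

```text
time_s: 8.95
eef_pos: [503.1, 107.6, 132.2]
eef_rot: [[0.179, 0.984, 0.001], [0.984, -0.179, 0.0], [0.001, 0.001, -1.0]]
wrist_force: [1.4, 2.0, 3.8]
width: 0.6
finger_force: 1.9
```

{"op": "servo_tool", "data": {
  "targets": [
    {"tx": 0,"ty": 0,"tz": -0.15,"yaw": 0,"grip": 0},
    {"tx": 0,"ty": 0,"tz": -0.25,"yaw": 0,"grip": 0},
    {"tx": 0,"ty": 0,"tz": -0.25,"yaw": 0,"grip": 0},
    {"tx": 0,"ty": 0,"tz": -0.25,"yaw": 0,"grip": 0},
    {"tx": 0,"ty": 0,"tz": -0.25,"yaw": 0,"grip": 0}
  ]
}}

```text
time_s: 9.45
eef_pos: [503.3, 107.6, 131.4]
eef_rot: [[0.179, 0.984, 0.002], [0.984, -0.179, 0.0], [0.001, 0.002, -1.0]]
wrist_force: [-6.8, 1.3, 28.5]
width: 0.5
finger_force: 14.5
```

Hard stop reached with the tips about 47.4 mm up, so the shim is at its end stop. I withdraw straight up, then back toward the robot.

{"op": "servo_tool", "data": {
  "targets": [
    {"tx": 0,"ty": 0,"tz": 2,"yaw": 0,"grip": 0},
    {"tx": 0,"ty": 0,"tz": 6,"yaw": 0,"grip": 0},
    {"tx": 0,"ty": 0,"tz": 11,"yaw": 0,"grip": 0},
    {"tx": 0,"ty": 0,"tz": 16,"yaw": 0,"grip": 0},
    {"tx": -3,"ty": 4,"tz": 17,"yaw": 0,"grip": 0},
    {"tx": -6,"ty": 8,"tz": 17,"yaw": 0,"grip": 0},
    {"tx": -8,"ty": 12,"tz": 17,"yaw": 0,"grip": 0},
    {"tx": -10,"ty": 15,"tz": 17,"yaw": 0,"grip": 0},
    {"tx": -10,"ty": 15,"tz": 17,"yaw": 0,"grip": 0},
    {"tx": -10,"ty": 15,"tz": 17,"yaw": 0,"grip": 0}
  ]
}}

```text
time_s: 10.45
eef_pos: [402.4, 257.5, 299.3]
eef_rot: [[0.177, 0.984, -0.0], [0.984, -0.177, -0.001], [-0.001, -0.0, -1.0]]
wrist_force: [0.4, -0.1, -0.1]
width: 0.7
finger_force: 0.0
```

```bash
python3 -c "
from h import *
d=cam('scene'); x,y=275,240
cv2.imwrite('pics/scene5.png',cv2.resize(d['image'][y-75:y+75,x-100:x+100,::-1],None,fx=4,fy=4,interpolation=cv2.INTER_CUBIC))
"
```

```text
(no output)
```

View pics/scene5.png

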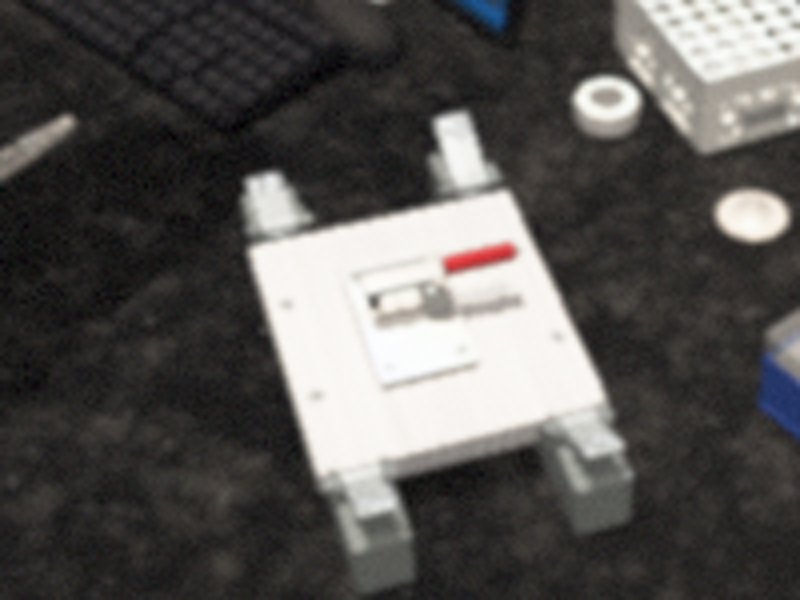

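The near left shim at (273,205) now lies flat on its block. The far left shim (458,150) and both right ones (370,495 and 590,440) still stand, the plate looks level, and the arm is clear.

```bash
python3 -c "
from bench import bot
print(bot.finish_job())"
```

```text
the job is handed in; nothing more can be done
None
```

The near left corner was the one that rocked: it sank about 5.7 mm under the fingertips, while the far left corner held firm at 17 N. I pressed the near left shim down to its stop, left the other three standing, and handed the job in with the arm clear; no verdict was returned.

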